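# Rock the needed adapter block out of its spring dock

### The job

Two tight-fitting adapter blocks sit side by side in the dock, each behind a small tray; free the block whose tray holds the cassette, and leave the other block, whose tray holds the wax block, seated. Do not pull it straight out: work it loose by its grip post, rocking it side to side (left first, then right, several degrees each way), easing it up a few millimetres with every rock until it is out of the springs. Finish while still holding it in the gripper, upright and still, just clear above its own socket (about 10 mm), touching nothing else.

Things in the scene. Friction and masses are not known exactly. Their poses are not given: they have to be found in the camera images.
- dock: fixed grey metal dock, base plate 130 x 240 x 6 mm (x, y, z). Origin: on the bench, z up, x away from the robot (turned up to 0.35 rad), y to the robot's left; the plate spans x -75..+55, y -120..+120 mm. Two sockets, left and right; in front of each (towards the robot), centred at (-43, +60) and (-43, -60) mm, its tray, 54 x 66 mm inside, floor 6 mm, rim 11 mm high
- left_socket (a point): middle of the left socket's mouth, at (20, +60, 40) mm in the dock frame. Socket floor 20 mm above the bench, solid wall behind, end cheeks with 4 mm play at each end of the tenon. In front, 18 mm left and right of the middle, two steel springs press the tenon against the back wall, 33 mm above the bench
- right_socket (a point): the same for the right socket, at (20, -60, 40) mm. In both, friction holds each end of the tenon with about 13 to 21 N (straight pull: twice that, so grip firmly) until that end has risen 13 mm; a lifted end stays up. Rock in the dock's y-z plane: raise the right end to lean left, then the left end to lean right; turning 6 degrees about one spring raises the far spring's end 4 mm
- adapter_left: aluminium adapter block, the left (+y) of two alike, 0.13 to 0.25 kg. From below up: tenon 18 x 50 x 23 mm (x, y, z), flange 30 x 62 mm from 23 to 31 mm, grip post 22 x 24 mm (x, y) from 31 to 73 mm. Origin: centre of the tenon's underside; z up. Seated, its origin is at (20, +60, 20) mm in the dock frame, axes parallel to the dock's, flange 3 mm above the mouth
- adapter_right: aluminium adapter block, the right (-y) of two alike, 0.13 to 0.25 kg. From below up: tenon 18 x 50 x 23 mm (x, y, z), flange 30 x 62 mm from 23 to 31 mm, grip post 22 x 24 mm (x, y) from 31 to 73 mm. Origin: centre of the tenon's underside; z up. Seated, its origin is at (20, -60, 20) mm in the dock frame, axes parallel to the dock's, flange 3 mm above the mouth
- left_top (a point): centre of the top face of the left block's grip post, 73 mm above the block's origin
- right_top (a point): centre of the top face of the right block's grip post, 73 mm above the block's origin
- cassette: flat pale tissue cassette with a small wax slab on it, 40 x 28 x 11 mm, in one of the dock's two trays: it marks the block to free. Origin: centre of its underside
- wax_block: plain white paraffin block 32 x 44 x 18 mm, in the other tray. Origin: centre of its underside
Not all that is in view belongs to the job. What is shaped like the adapter_right but blue is not meant.

How it is judged:
On the way, in this order (a step that is already met when the one before it is completed fails the run):
1. the chosen block has been rocked to the left (leaning more than 3.2 degrees, grip top more than 3 mm left of its seat) while still in the socket (((y of cassette in the frame of dock above 0 m and y of left_top in the frame of dock above 0.063 m and angle between adapter_left's own z axis and vertical above 0.055 rad and z of adapter_left in the frame of dock between 0.018 and 0.028 m) or (y of cassette in the frame of dock below 0 m and y of right_top in the frame of dock above -0.057 m and angle between adapter_right's own z axis and vertical above 0.055 rad and z of adapter_right in the frame of dock between 0.018 and 0.028 m))), for 0.1 s.
2. the chosen block has been rocked to the right (more than 3.2 degrees), its foot's middle already 3 to 14 mm up but still in the socket (((y of cassette in the frame of dock above 0 m and y of left_top in the frame of dock below 0.057 m and angle between adapter_left's own z axis and vertical above 0.055 rad and z of adapter_left in the frame of dock between 0.023 and 0.034 m) or (y of cassette in the frame of dock below 0 m and y of right_top in the frame of dock below -0.063 m and angle between adapter_right's own z axis and vertical above 0.055 rad and z of adapter_right in the frame of dock between 0.023 and 0.034 m))), for 0.1 s.
At the end, for the whole second after the job is handed in: the block behind the cassette is held by the fingers alone (finger force over 1 N, no contact with the dock), still, upright within 8 degrees, its underside 3 to 32 mm above the mouth of its own socket and within 15 mm of the socket's middle in x and y; the other block has moved less than 4 mm (((y of cassette in the frame of dock above 0 m and z of adapter_left in the frame of dock between 0.043 and 0.072 m and x of adapter_left in the frame of dock between 0.005 and 0.035 m and y of adapter_left in the frame of dock between 0.045 and 0.075 m and angle between adapter_left's own z axis and vertical below 0.14 rad and contact force between adapter_left and dock below 0.05 N and contact force between adapter_left and the fingers above 1 N and linear speed of adapter_left below 0.02 m/s and distance of adapter_right from where it was at the start of the episode below 0.004 m) or (y of cassette in the frame of dock below 0 m and z of adapter_right in the frame of dock between 0.043 and 0.072 m and x of adapter_right in the frame of dock between 0.005 and 0.035 m and y of adapter_right in the frame of dock between -0.075 and -0.045 m and angle between adapter_right's own z axis and vertical below 0.14 rad and contact force between adapter_right and dock below 0.05 N and contact force between adapter_right and the fingers above 1 N and linear speed of adapter_right below 0.02 m/s and distance of adapter_left from where it was at the start of the episode below 0.004 m))); the arm keeps its last pose, push and grip.
It fails at once if the other block is pulled from its seat ((y of cassette in the frame of dock above 0 m and distance of adapter_right from where it was at the start of the episode above 0.006 m) or (y of cassette in the frame of dock below 0 m and distance of adapter_left from where it was at the start of the episode above 0.006 m)).
It fails at once if the cassette or the wax block is knocked out of place (distance of any of cassette, wax_block from where it was at the start of the episode above 0.02 m).
It also fails if it takes over 48 s, if anything falls off the work surface, if the arm or the gripper's body presses on something with over 40 N, if the wrist force passes 120 N, or if a joint passes its speed limit or range.

### The arm

A 7-joint arm with a two-finger parallel gripper is mounted at the origin on a cart in front of the work surface, level with it; the furniture and walls round the work are solid. World frame = base frame: x ahead of the robot, y to its left, z up, the work surface at z = 0. Lengths are in m, angles in rad, forces in N, time in s.
With the tool pointing down it reaches from about 0.4 to 0.875 m from the base axis. Payload 6.5 kg.
Tool frame: the origin (TCP) lies at the very end of the fingers, on their centre line; the grasp point (between the pads) lies 19 mm behind it; z points along the fingers, y is the line along which they close (so a half turn about z gives the same grasp; the last joint's range is limited). The gripper opens to 85 mm and grips with 20 to 120 N. Pads are 22 mm wide; open, the fingers measure 114 mm over their backs; the gripper's body (76 mm by 85 mm) begins 54 mm behind the grasp point. The pads swing forward as they close: fully open they stand 13 mm farther back than shut.
Start: joints at [-1.223, 0.536, -0.004, 1.538, 0.003, 1.067, -0.071], TCP at [0.261, 0.595, 0.231] pointing down, gripper open.
Joint ranges: [-2.7, 2.7], [-0.37, 2.16], [-1.27, 1.26], [0.24, 2.4], [-1.31, 4.45], [0.19, 1.91], [-2.76, 2.76]. Speed limits (rad/s): [2.39, 2.39, 3.14, 3.14, 3.14, 3.14, 3.14].

### API

Orientations are given as a 3x3 rotation matrix whose columns are the frame's x, y, z axes.
In Python, from plant import * gives the robot as it stands.
- The arm moves only by the tool drive_tool, never from a script. Its argument "increments" is a list of rows, each an object with "grip": the gripper's target within -1 to 1 (shut at 1, half-way at 0, fully open at -1); "xyz": the shift along the world's x, y, z in cm, a list of three; "rotation": the turn, a rotation vector about the world's x, y, z in degrees, a list of three. A call has 1 to 5 rows; each row is the pose to reach, as a shift and turn from the pose commanded when the call began; what a row does not reach only later rows make up. A row lasts 1/12 s, in which the tool goes at most 41.7 mm and 7.16 degrees, less where a joint would pass 70% of its speed; a pose out of reach is approached as far as the arm can. A call with a gripper value outside its range is refused whole. The fingers move at their own pace and stop on an object; the grip force is fixed at half the most. Time passes only in rows, so rows that repeat a pose let the fingers close. It gives the time, the measured TCP pose, the force, the opening and the grip force at its end, in the units of the state.
- get_obs(): the state, without advancing time (a new reading comes with each control period).
- snapshot(name): name is "side" or "top" or "wrist"; returns a dict with "pixels" (400x640x3 uint8, red, green, blue), "vertical_fov" (degrees; the focal length in pixels is half the picture's height over the tangent of half this angle, whatever the lens; pixels are square), "cx", "cy" (the principal point, pixels), "world_from_camera" (4x4, takes a point from camera to world coordinates); the wrist camera has in their place "mount" (4x4, takes a point from camera to tool coordinates, whose origin is the TCP and whose axes are the flange's). Camera axes: x right, y down, z forward; pixel columns grow to the right and rows downward; lengths in m; the calibration is good to about 2 mm. A picture is of the moment at which its call begins: read the wrist's pose just before it. There is no depth.
- hand_in(): hands the job in; it is judged then, once.
Trained networks look in a picture, given as the dict that the camera call returned (one of the last four; its "shot" number tells which), for a name from the list of things; names that differ only in an ending like _2 or _b are one class to them, and where a whole thing is asked for, a point or a joint stands for the part that bears it (a point fixed in the world has none). Each returns a list of dicts, best first, with "conf" (0 to 1); they miss things now and then, are a little off and sometimes report something else, mostly with a low value. They report only what shows in the picture. A call takes as long as a camera call. They do not tell look-alikes from the thing itself.
- masks_of(picture, label): "pixels" (400x640 bool, what is visible of it).
- mark_of(picture, label): "xyz" ([x, y, z] in m, in world coordinates, good to about 4 mm: a listed point, or the origin of a listed thing).
The state is a dict: "time": time; "joints": joint angles; "joint_vel": joint speeds; "tau": joint torques, N m; "tcp_pos": TCP position; "eef_rot": TCP orientation; "ft_force": force on the tool from outside, world axes, zero at the start; "torque": the same for the moment, N m; "width": finger opening in m; "grasp_force": force on a finger pad.
Only numpy, scipy, OpenCV 4.12 (cv2) and the standard library are available. Lean on these libraries where they do the work, as an engineer would, in place of code of your own. Each camera call takes 0.05 s, during which the arm holds its last target. There are 200 camera calls.

## Working session

There is one attempt and no reset: what is moved stays moved. The work goes in short steps, Python scripts to look and compute and a tool call to move; the robot and the scene stay as the last step left them, time stands still between calls to the robot, and variables do not carry over. Pictures are saved under pics/ and viewed, at most 10 in all, crops included, and the job is handed in when it is done.

Besides the shell and the picture viewer there is one more tool, called as name([rows], argument=value, ...), one row to a line, values as JSON. drive_tool: Moves the arm, as the interface text tells. Its arguments: {"type":"object","properties":{"increments":{"type":"array"}},"required":["increments"]}

```bash
mkdir -p pics
cat > h.py <<'E'
from plant import *
import numpy as np, cv2
def save(p,n,crop=None,s=1):
    im=p["pixels"]
    if crop: im=im[crop[1]:crop[3],crop[0]:crop[2]]
    cv2.imwrite("pics/"+n,cv2.resize(im[:,:,::-1],None,fx=s,fy=s))
def proj(p,w):
    T=np.linalg.inv(p["world_from_camera"]);c=T[:3,:3]@w+T[:3,3]
    f=200/np.tan(np.radians(p["vertical_fov"])/2)
    return c[:2]/c[2]*f+[p["cx"],p["cy"]]
E
python3 - <<'E'
from h import *
o=get_obs();print(o["time"],o["tcp_pos"],o["eef_rot"],o["width"])
ims=[]
for v in("top","side"):
    p=snapshot(v);ims.append(p["pixels"])
    for l in("dock","left_socket","right_socket","left_top","right_top","adapter_left","adapter_right","cassette","wax_block"):
        for r in mark_of(p,l)[:3]: print(v,l,round(r["conf"],2),np.round(r["xyz"],4),proj(p,np.array(r["xyz"])).round())
im=np.vstack(ims);cv2.imwrite("pics/a.png",cv2.resize(im[:,:,::-1],(480,600)))
save({"pixels":ims[0]},"top.png")
E
```

```text
0.0 [0.26113731 0.59452495 0.23039553] [[-9.15606498e-01  4.02075151e-01 -5.60579995e-04]
 [ 4.02075506e-01  9.15604934e-01 -1.70049492e-03]
 [-1.70456942e-04 -1.78237968e-03 -9.99998397e-01]] 0.08551805671637044
top dock 0.79 [ 0.5764 -0.0406  0.0026] [292. 197.]
top left_socket 0.86 [0.5872 0.0243 0.0391] [261. 190.]
top right_socket 0.89 [ 0.603 -0.097  0.039] [317. 181.]
top right_socket 0.65 [ 0.5741 -0.0418  0.0033] [293. 198.]
top left_top 0.79 [0.5887 0.0235 0.0948] [259. 183.]
top right_top 0.65 [ 0.607  -0.2569  0.0728] [393. 174.]
top right_top 0.63 [ 0.6076 -0.096   0.0921] [317. 173.]
top adapter_left 0.91 [0.587  0.0223 0.0186] [263. 192.]
top adapter_right 0.91 [ 0.6039 -0.0965  0.0208] [317. 183.]
top adapter_right 0.83 [ 0.611  -0.2549 -0.0034] [387. 180.]
top cassette 0.82 [ 0.5438 -0.1073  0.0056] [322. 211.]
top wax_block 0.69 [ 0.6094 -0.098   0.0211] [317. 180.]
top wax_block 0.62 [0.5273 0.0151 0.008 ] [267. 219.]
side dock 0.81 [ 0.5746 -0.0447  0.0017] [344. 188.]
side left_socket 0.74 [0.5853 0.0185 0.0453] [341. 146.]
side right_socket 0.57 [ 0.6045 -0.0963  0.0351] [369. 199.]
side right_socket 0.39 [0.5856 0.0198 0.0412] [341. 147.]
side left_top 0.75 [0.5864 0.0218 0.0917] [342. 130.]
side right_top 0.59 [ 0.6004 -0.0988  0.093 ] [370. 184.]
side right_top 0.55 [ 0.6113 -0.2591  0.0703] [406. 274.]
side adapter_left 0.9 [0.5896 0.0217 0.0224] [342. 151.]
side adapter_right 0.63 [ 0.6048 -0.0983  0.0139] [368. 205.]
side adapter_right 0.6 [ 6.129e-01 -2.557e-01 -4.000e-04] [400. 287.]
side cassette 0.7 [ 0.5432 -0.1086  0.0063] [337. 220.]
side cassette 0.55 [0.5902 0.0206 0.0914] [344. 130.]
side wax_block 0.78 [0.5208 0.0127 0.0066] [309. 167.]
```

View pics/top.png

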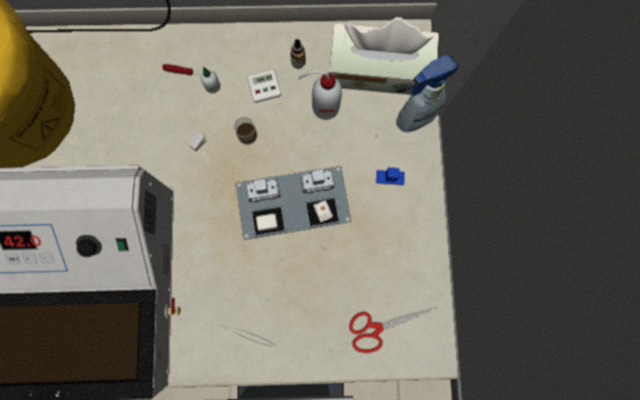

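The top view shows the left block at (262,187), the right block at (317,180) and a blue look-alike at (391,176). The cassette is at (322,210), and the wax is at (267,219). The candidates are the left block, the right block and the blue piece. The right block fits because the cassette is in its tray. I'll confirm that with a crop and check the side view for obstacles.

Run:
```python
import cv2,numpy as np
a=cv2.imread("pics/top.png")[155:245,225:415]
b=cv2.imread("pics/a.png")[300:]
a=cv2.resize(a,(480,228),interpolation=cv2.INTER_CUBIC)
cv2.imwrite("pics/b.png",np.vstack([a,b]))
```

```text
(no output)
```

View pics/b.png

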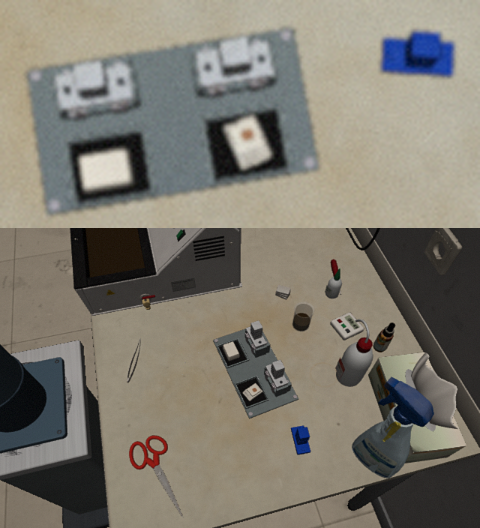

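The crop confirms it: the cassette (with its orange slab) lies in the right tray, so the right-hand grey block is the one to free. The oven on the left is an obstacle, so I'll check its height before moving.

Run:
```python
from h import *
p=snapshot("top");W=p["world_from_camera"];print(W.round(3),p["vertical_fov"])
f=200/np.tan(np.radians(p["vertical_fov"])/2)
def ray(u,v,z):
    d=W[:3,:3]@[(u-p["cx"])/f,(v-p["cy"])/f,1];return (W[:3,3]+d*(z-W[2,3])/d[2]).round(3)
print("base corner",ray(173,187,0),"front base",ray(170,375,0))
for z in(.1,.2,.3,.4,.5):print(z,ray(138,168,z),ray(135,290,z))
print("tcp px",proj(p,np.array([.261,.595,.231])))
s=snapshot("side");print(s["world_from_camera"][:3,3])
save(snapshot("wrist"),"w0.png",s=.75)
```

```text
[[-0.029 -0.983  0.179  0.362]
 [-0.999  0.026 -0.019 -0.075]
 [ 0.014 -0.179 -0.984  1.05 ]
 [ 0.     0.     0.     1.   ]] 45.278437809977
base corner [0.607 0.225 0.   ] front base [0.206 0.221 0.   ]
0.1 [0.626 0.268 0.1  ] [0.381 0.265 0.1  ]
0.2 [0.598 0.232 0.2  ] [0.379 0.229 0.2  ]
0.3 [0.57  0.196 0.3  ] [0.377 0.193 0.3  ]
0.4 [0.542 0.16  0.4  ] [0.375 0.157 0.4  ]
0.5 [0.515 0.123 0.5  ] [0.373 0.122 0.5  ]
tcp px [-102.75192109  370.38242685]
[ 0.4116593  -0.49283053  0.80904614]
```

View pics/w0.png

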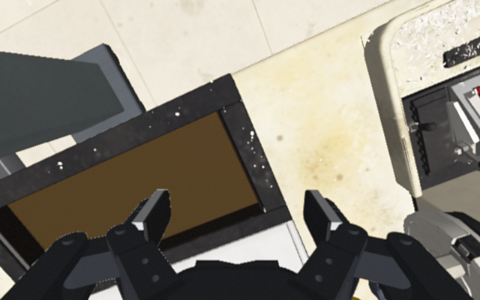

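The wrist view shows the oven top below the left finger and another device at the right edge. I'll go up first, then sweep across.

drive_tool([
  {"grip":-1,"xyz":[0,0,4],"rotation":[0,0,0]},
  {"grip":-1,"xyz":[0,0,8],"rotation":[0,0,0]},
  {"grip":-1,"xyz":[0,0,12],"rotation":[0,0,0]},
  {"grip":-1,"xyz":[0,0,15],"rotation":[0,0,0]},
  {"grip":-1,"xyz":[0,0,17],"rotation":[0,0,0]},
])

```text
time: 1.57
tcp_pos: [0.2618, 0.596, 0.4057]
eef_rot: [[-0.916, 0.402, 0.002], [0.402, 0.916, 0.005], [0.0, 0.005, -1.0]]
ft_force: [0.1, -0.3, 0.4]
width: 0.0856
grasp_force: 0.0
```

drive_tool([
  {"grip":-1,"xyz":[1.8,-3.6,0],"rotation":[0,0,6]},
  {"grip":-1,"xyz":[3.6,-7.2,0],"rotation":[0,0,12]},
  {"grip":-1,"xyz":[5.4,-10.8,0],"rotation":[0,0,18]},
  {"grip":-1,"xyz":[7.2,-14.4,0],"rotation":[0,0,24]},
  {"grip":-1,"xyz":[9,-18,0],"rotation":[0,0,32]},
])

```text
time: 1.98
tcp_pos: [0.3515, 0.4143, 0.4015]
eef_rot: [[-0.991, -0.131, 0.0], [-0.131, 0.991, 0.0], [-0.0, 0.0, -1.0]]
ft_force: [0.8, -0.5, -0.1]
width: 0.0853
grasp_force: 0.0
```

drive_tool([
  {"grip":-1,"xyz":[1.8,-3.6,0],"rotation":[0,0,0]},
  {"grip":-1,"xyz":[3.6,-7.2,0],"rotation":[0,0,0]},
  {"grip":-1,"xyz":[5.4,-10.8,0],"rotation":[0,0,0]},
  {"grip":-1,"xyz":[7.2,-14.4,0],"rotation":[0,0,0]},
  {"grip":-1,"xyz":[9,-18,0],"rotation":[0,0,0]},
])

```text
time: 2.4
tcp_pos: [0.4413, 0.2343, 0.4016]
eef_rot: [[-0.992, -0.126, 0.001], [-0.126, 0.992, 0.001], [-0.001, 0.0, -1.0]]
ft_force: [1.7, 0.2, 0.8]
width: 0.0855
grasp_force: 0.0
```

drive_tool([
  {"grip":-1,"xyz":[1.8,-3.6,0],"rotation":[0,0,0]},
  {"grip":-1,"xyz":[3.6,-7.2,0],"rotation":[0,0,0]},
  {"grip":-1,"xyz":[5.4,-10.8,0],"rotation":[0,0,0]},
  {"grip":-1,"xyz":[7.2,-14.4,0],"rotation":[0,0,0]},
  {"grip":-1,"xyz":[9,-18,0],"rotation":[0,0,0]},
])

```text
time: 2.82
tcp_pos: [0.5313, 0.0544, 0.4017]
eef_rot: [[-0.992, -0.126, 0.001], [-0.126, 0.992, 0.0], [-0.001, 0.0, -1.0]]
ft_force: [1.5, 0.1, -0.5]
width: 0.0852
grasp_force: 0.0
```

drive_tool([
  {"grip":-1,"xyz":[1.8,-3.6,0],"rotation":[0,0,0]},
  {"grip":-1,"xyz":[3.6,-7.2,0],"rotation":[0,0,0]},
  {"grip":-1,"xyz":[5.4,-10.8,0],"rotation":[0,0,0]},
  {"grip":-1,"xyz":[6.6,-13.4,-2],"rotation":[0,0,0.5]},
  {"grip":-1,"xyz":[7.3,-15.2,-5],"rotation":[0,0,1]},
])

```text
time: 3.23
tcp_pos: [0.6063, -0.1002, 0.3535]
eef_rot: [[-0.99, -0.14, 0.007], [-0.14, 0.99, -0.002], [-0.006, -0.003, -1.0]]
ft_force: [0.5, 0.3, -0.5]
width: 0.0852
grasp_force: 0.0
```

drive_tool([
  {"grip":-1,"xyz":[0,0,-4],"rotation":[0,0,0]},
  {"grip":-1,"xyz":[0,0,-8],"rotation":[0,0,0]},
  {"grip":-1,"xyz":[0,0,-12],"rotation":[0,0,0]},
  {"grip":-1,"xyz":[0,0,-14],"rotation":[0,0,0]},
  {"grip":-1,"xyz":[0,0,-14],"rotation":[0,0,0]},
])

```text
time: 3.65
tcp_pos: [0.6003, -0.0949, 0.2061]
eef_rot: [[-0.99, -0.143, -0.009], [-0.143, 0.99, 0.001], [0.009, 0.002, -1.0]]
ft_force: [-0.6, -0.3, -0.3]
width: 0.0854
grasp_force: 0.0
```

```bash
cat >> h.py <<'E'
def wrist():
    o=get_obs();p=snapshot("wrist")
    T=np.eye(4);T[:3,:3]=o["eef_rot"];T[:3,3]=o["tcp_pos"]
    q=dict(p);q["world_from_camera"]=T@np.array(p["mount"]);return o,p,q
E
python3 - <<'E'
from h import *
o,p,q=wrist();print(o["time"],o["tcp_pos"],p["mount"])
for l in("right_socket","right_top","adapter_right","left_top","adapter_left","dock"):
    for r in mark_of(p,l)[:2]: print(l,round(r["conf"],2),np.round(r["xyz"],4),proj(q,np.array(r["xyz"])).round())
save(p,"w1.png")
E
```

```text
3.65 [ 0.60027546 -0.0949034   0.20610825] [[-1.11099736e-04 -9.56513062e-01 -2.91689475e-01  7.49797311e-02]
 [ 9.99999476e-01 -4.03049283e-04  9.40802634e-04  3.48861625e-04]
 [-1.01745524e-03 -2.91689218e-01  9.56512606e-01 -1.43188880e-01]
 [ 0.00000000e+00  0.00000000e+00  0.00000000e+00  1.00000000e+00]]
right_socket 0.61 [ 0.6037 -0.0963  0.0404] [313. 187.]
right_socket 0.55 [ 0.6011 -0.101   0.0858] [308. 195.]
right_top 0.94 [ 0.6006 -0.0986  0.0895] [311. 196.]
right_top 0.74 [ 0.6135 -0.2536  0.0739] [144. 182.]
adapter_right 0.62 [ 0.6088 -0.254  -0.0071] [181. 163.]
adapter_right 0.57 [ 0.5995 -0.0961  0.0183] [314. 178.]
left_top 0.73 [0.5918 0.0283 0.0919] [452. 207.]
adapter_left 0.67 [0.5884 0.021  0.0199] [419. 184.]
dock 0.7 [ 5.752e-01 -3.670e-02 -2.000e-04] [367. 162.]
```

View pics/w1.png

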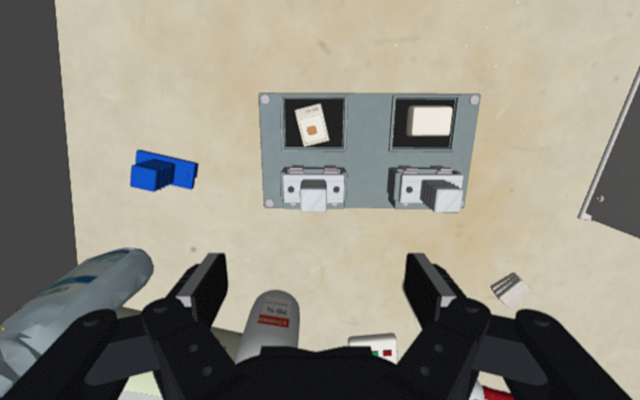

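The close view shows the right post top at about (313,198), the cassette at (312,125) in its tray and the left post top at (448,198). The blue look-alike is at (150,175). I'll overlay the model to refine the position.

Run:
```python
from h import *
o,p,q=wrist()
W=q["world_from_camera"];f=200/np.tan(np.radians(p["vertical_fov"])/2)
def ray(u,v,z):
    d=W[:3,:3]@[(u-p["cx"])/f,(v-p["cy"])/f,1];return (W[:3,3]+d*(z-W[2,3])/d[2])
cs=[ray(*c,.006) for c in((264,99),(474,100),(269,203))]
print("plate screws",np.round(cs,4))
v=cs[1]-cs[0];print("yaw",np.degrees(np.arctan2(v[1],v[0]))-90)
print("top face",ray(313.5,199,.093).round(4))
im=p["pixels"].copy();im=im[150:230,260:480];im=cv2.resize(im,None,fx=3.5,fy=3.5,interpolation=cv2.INTER_CUBIC)
def draw(c,yaw,col):
    x=np.array([np.cos(yaw),np.sin(yaw),0]);y=np.array([-np.sin(yaw),np.cos(yaw),0])
    for (hx,hy,z) in((.011,.012,.093),(.015,.031,.051)):
        pts=np.array([proj(q,np.array([c[0],c[1],z])+a*hx*x+b*hy*y) for a,b in((1,1),(1,-1),(-1,-1),(-1,1))])
        cv2.polylines(im,[((pts-[260,150])*3.5).astype(int)],True,col,1)
c=np.array([.603,-.0975]);draw(c,.143,(255,0,0));draw(c+.12*np.array([-np.sin(.143),np.cos(.143)]),.143,(255,0,0))
cv2.imwrite("pics/c.png",im[:,:,::-1])
```

```text
plate screws [[ 0.5307 -0.1632  0.006 ]
 [ 0.4987  0.0652  0.006 ]
 [ 0.6492 -0.146   0.006 ]]
yaw 7.9612163726529985
top face [ 0.6101 -0.0965  0.093 ]
```

View pics/c.png

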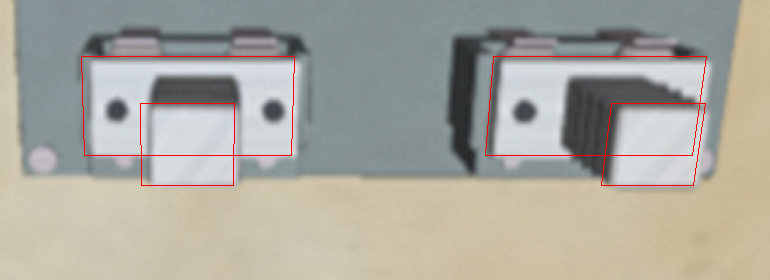

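drive_tool([
  {"grip":-1,"xyz":[0,0,-3],"rotation":[0,0,0]},
  {"grip":-1,"xyz":[0,0,-6],"rotation":[0,0,0]},
  {"grip":-1,"xyz":[0,0,-7],"rotation":[0,0,0]},
  {"grip":-1,"xyz":[0,0,-7],"rotation":[0,0,0]},
  {"grip":-1,"xyz":[0,0,-7],"rotation":[0,0,0]},
])

```text
time: 4.47
tcp_pos: [0.6042, -0.0959, 0.142]
eef_rot: [[-0.99, -0.143, 0.0], [-0.143, 0.99, -0.0], [-0.0, -0.0, -1.0]]
ft_force: [0.9, -0.1, 0.8]
width: 0.0856
grasp_force: 0.0
```

drive_tool([
  {"grip":-1,"xyz":[-0.1,0,-3],"rotation":[0,0,0]},
  {"grip":-1,"xyz":[-0.1,0,-6],"rotation":[0,0,0]},
  {"grip":-1,"xyz":[-0.1,0,-8],"rotation":[0,0,0]},
  {"grip":-1,"xyz":[-0.1,0,-8.5],"rotation":[0,0,0]},
  {"grip":-1,"xyz":[-0.1,0,-8.5],"rotation":[0,0,0]},
])

```text
time: 4.88
tcp_pos: [0.6031, -0.0958, 0.0566]
eef_rot: [[-0.99, -0.143, -0.0], [-0.143, 0.99, -0.0], [0.0, -0.0, -1.0]]
ft_force: [0.6, 0.1, -0.4]
width: 0.0853
grasp_force: 0.0
```

drive_tool([
  {"grip":0,"xyz":[0,0,0],"rotation":[0,0,0]},
  {"grip":0.3,"xyz":[0,0,0],"rotation":[0,0,0]},
  {"grip":0.6,"xyz":[0,0,0],"rotation":[0,0,0]},
  {"grip":1,"xyz":[0,0,0],"rotation":[0,0,0]},
  {"grip":1,"xyz":[0,0,0],"rotation":[0,0,0]},
])

```text
time: 5.3
tcp_pos: [0.6033, -0.0957, 0.0571]
eef_rot: [[-0.99, -0.143, 0.001], [-0.143, 0.99, -0.0], [-0.001, -0.0, -1.0]]
ft_force: [-1.2, 0.5, 1.4]
width: 0.0252
grasp_force: 1.4
```

drive_tool([
  {"grip":1,"xyz":[0,0,0],"rotation":[0,0,0]},
  {"grip":1,"xyz":[0,0,0],"rotation":[0,0,0]},
  {"grip":1,"xyz":[0,0,0],"rotation":[0,0,0]},
  {"grip":1,"xyz":[0,0,0],"rotation":[0,0,0]},
])

```text
time: 5.63
tcp_pos: [0.6035, -0.0964, 0.0573]
eef_rot: [[-0.99, -0.142, 0.002], [-0.142, 0.99, -0.001], [-0.002, -0.001, -1.0]]
ft_force: [-0.4, -1.7, 6.3]
width: 0.0232
grasp_force: 60.8
```

drive_tool([
  {"grip":1,"xyz":[-0.01,0.1,0.1],"rotation":[-2,-0.3,0]},
  {"grip":1,"xyz":[-0.02,0.18,0.17],"rotation":[-4,-0.6,0]},
  {"grip":1,"xyz":[-0.04,0.27,0.25],"rotation":[-6,-0.9,0]},
  {"grip":1,"xyz":[-0.05,0.35,0.31],"rotation":[-7.9,-1.15,0]},
  {"grip":1,"xyz":[-0.05,0.35,0.31],"rotation":[-7.9,-1.15,0]},
])

```text
time: 6.05
tcp_pos: [0.6028, -0.0913, 0.06]
eef_rot: [[-0.989, -0.143, 0.021], [-0.145, 0.98, -0.139], [-0.001, -0.141, -0.99]]
ft_force: [-0.5, 1.3, 6.0]
width: 0.0237
grasp_force: 62.3
```

drive_tool([
  {"grip":1,"xyz":[0,0,0],"rotation":[0,0,0]},
  {"grip":1,"xyz":[0,0,0],"rotation":[0,0,0]},
  {"grip":1,"xyz":[0,0,0],"rotation":[0,0,0]},
])

```text
time: 6.3
tcp_pos: [0.6028, -0.0913, 0.0601]
eef_rot: [[-0.99, -0.142, 0.021], [-0.144, 0.98, -0.136], [-0.001, -0.138, -0.99]]
ft_force: [-1.7, 2.3, 5.3]
width: 0.0231
grasp_force: 62.4
```

Run:
```python
from h import *
o=get_obs();print(o["tcp_pos"],o["eef_rot"][:,2],o["ft_force"],o["torque"])
o,p,q=wrist();t=snapshot("side")
c=proj(t,np.array([.603,-.096,.06])).astype(int);print(c,t["vertical_fov"])
a=cv2.resize(t["pixels"][c[1]-50:c[1]+50,c[0]-65:c[0]+65],(520,400),interpolation=cv2.INTER_CUBIC)
b=cv2.resize(p["pixels"][100:300,200:460],(260,200))
im=np.zeros((400,780,3),np.uint8);im[:,:520]=a;im[:200,520:]=b
cv2.imwrite("pics/d.png",im[:,:,::-1])
```

```text
[ 0.60282522 -0.09129587  0.0600543 ] [ 0.02084394 -0.1363887  -0.99043609] [-1.70312768  2.25039374  5.30857191] [ 0.32021375  0.29569444 -0.14028879]
[369 191] 43.7458673555773
```

View pics/d.png

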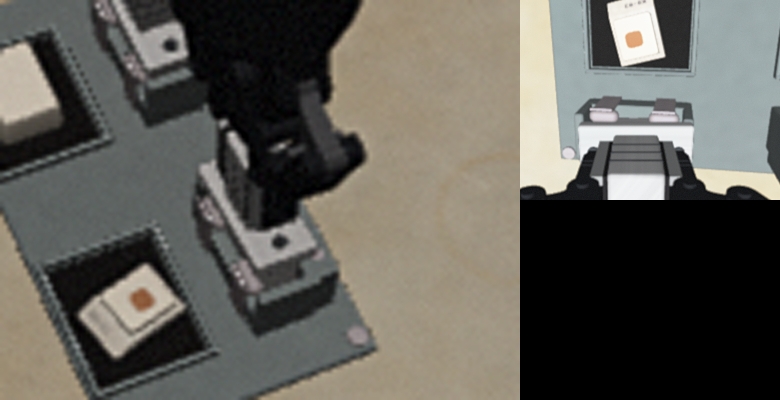

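The block leans left with the tool: its right end is visibly raised in the side crop, and in the wrist crop the flange is tilted against the plate. The commanded turn was 8°. Next is the rock to the right, pivoting on the right spring.

drive_tool([
  {"grip":1,"xyz":[0.02,-0.14,0.1],"rotation":[3.2,0.46,0]},
  {"grip":1,"xyz":[0.04,-0.27,0.19],"rotation":[6.4,0.92,0]},
  {"grip":1,"xyz":[0.06,-0.4,0.28],"rotation":[9.5,1.4,0]},
  {"grip":1,"xyz":[0.08,-0.54,0.38],"rotation":[12.7,1.85,0]},
  {"grip":1,"xyz":[0.1,-0.67,0.47],"rotation":[15.8,2.3,0]},
])

```text
time: 6.82
tcp_pos: [0.6036, -0.0979, 0.0629]
eef_rot: [[-0.99, -0.142, -0.02], [-0.144, 0.98, 0.141], [-0.001, 0.142, -0.99]]
ft_force: [5.5, 1.2, -19.2]
width: 0.0229
grasp_force: 59.8
```

drive_tool([
  {"grip":1,"xyz":[0,0,0],"rotation":[0,0,0]},
  {"grip":1,"xyz":[0,0,0],"rotation":[0,0,0]},
  {"grip":1,"xyz":[0,0,0],"rotation":[0,0,0]},
])

```text
time: 7.07
tcp_pos: [0.6038, -0.0995, 0.0635]
eef_rot: [[-0.99, -0.141, -0.019], [-0.142, 0.98, 0.136], [-0.001, 0.138, -0.99]]
ft_force: [5.4, -3.1, -10.3]
width: 0.0232
grasp_force: 61.8
```

Run:
```python
from h import *
o,p,q=wrist();t=snapshot("side")
print(o["tcp_pos"],o["eef_rot"][:,2],o["ft_force"],o["torque"])
for P in(p,t):
  for l in("right_top","adapter_right"):
    for r in mark_of(P,l)[:2]: print(l,round(r["conf"],2),np.round(r["xyz"],4))
c=[369,191]
a=cv2.resize(t["pixels"][c[1]-50:c[1]+50,c[0]-65:c[0]+65],(520,400),interpolation=cv2.INTER_CUBIC)
b=cv2.resize(p["pixels"][100:300,200:460],(260,200))
im=np.zeros((400,780,3),np.uint8);im[:,:520]=a;im[:200,520:]=b
cv2.imwrite("pics/e.png",im[:,:,::-1])
```

```text
[ 0.60381498 -0.09952904  0.06345135] [-0.01873562  0.13633547 -0.99048555] [  5.37777216  -3.07693555 -10.28850325] [-0.70004977 -1.18956945 -0.24867563]
right_top 0.91 [ 0.6012 -0.1065  0.0949]
adapter_right 0.86 [ 0.6029 -0.0974  0.0266]
adapter_right 0.76 [ 0.6146 -0.2537 -0.0055]
right_top 0.89 [ 0.6116 -0.2547  0.072 ]
adapter_right 0.75 [ 0.6089 -0.2527 -0.0017]
```

View pics/e.png

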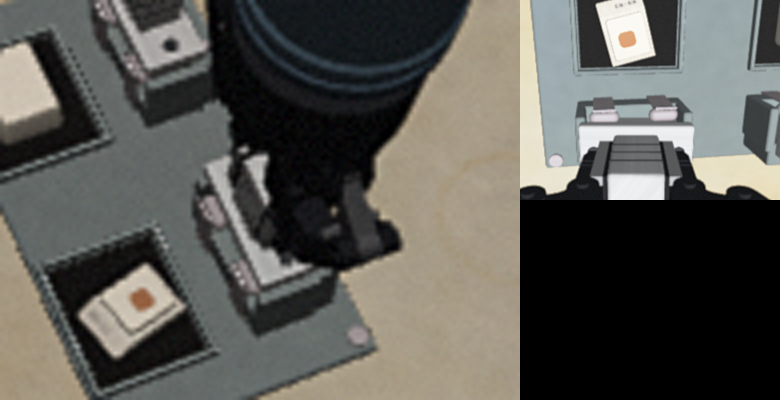

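The block now leans right by the same amount, with its origin at z of about 27 mm. I'll do another left rock with lift, then right, then level it and raise it.

drive_tool([
  {"grip":1,"xyz":[-0.02,0.13,0.09],"rotation":[-3.2,-0.46,0]},
  {"grip":1,"xyz":[-0.04,0.26,0.18],"rotation":[-6.4,-0.92,0]},
  {"grip":1,"xyz":[-0.06,0.39,0.27],"rotation":[-9.5,-1.4,0]},
  {"grip":1,"xyz":[-0.08,0.52,0.36],"rotation":[-12.7,-1.85,0]},
  {"grip":1,"xyz":[-0.09,0.65,0.45],"rotation":[-15.8,-2.3,0]},
])

```text
time: 7.78
tcp_pos: [0.6023, -0.0919, 0.0675]
eef_rot: [[-0.99, -0.142, 0.021], [-0.143, 0.98, -0.14], [-0.001, -0.142, -0.99]]
ft_force: [7.1, -1.6, -19.4]
width: 0.0233
grasp_force: 61.1
```

drive_tool([
  {"grip":1,"xyz":[0,0,0],"rotation":[0,0,0]},
  {"grip":1,"xyz":[0.02,-0.13,0.1],"rotation":[3.2,0.46,0]},
  {"grip":1,"xyz":[0.04,-0.26,0.2],"rotation":[6.4,0.92,0]},
  {"grip":1,"xyz":[0.06,-0.39,0.3],"rotation":[9.5,1.4,0]},
  {"grip":1,"xyz":[0.07,-0.52,0.4],"rotation":[12,1.75,0]},
])

```text
time: 8.2
tcp_pos: [0.603, -0.0959, 0.072]
eef_rot: [[-0.989, -0.144, -0.011], [-0.145, 0.987, 0.076], [0.0, 0.077, -0.997]]
ft_force: [2.0, 2.0, -9.2]
width: 0.0232
grasp_force: 62.6
```

drive_tool([
  {"grip":1,"xyz":[0,0,0],"rotation":[0,0,0]},
  {"grip":1,"xyz":[-0.01,0.1,0.1],"rotation":[-2,-0.3,0]},
  {"grip":1,"xyz":[-0.03,0.19,0.2],"rotation":[-4.1,-0.6,0]},
  {"grip":1,"xyz":[-0.03,0.19,0.3],"rotation":[-4.1,-0.6,0]},
  {"grip":1,"xyz":[-0.03,0.19,0.3],"rotation":[-4.1,-0.6,0]},
])

```text
time: 8.62
tcp_pos: [0.6025, -0.0946, 0.0759]
eef_rot: [[-0.989, -0.145, -0.001], [-0.145, 0.989, 0.001], [0.001, 0.001, -1.0]]
ft_force: [0.6, 0.3, -1.4]
width: 0.023
grasp_force: 63.6
```

drive_tool([
  {"grip":1,"xyz":[0,-0.05,0.4],"rotation":[0,0,0]},
  {"grip":1,"xyz":[0,-0.1,0.8],"rotation":[0,0,0]},
  {"grip":1,"xyz":[0,-0.1,1.2],"rotation":[0,0,0]},
  {"grip":1,"xyz":[0,-0.1,1.5],"rotation":[0,0,0]},
  {"grip":1,"xyz":[0,-0.1,1.5],"rotation":[0,0,0]},
])

```text
time: 9.03
tcp_pos: [0.6034, -0.0972, 0.0916]
eef_rot: [[-0.99, -0.142, 0.002], [-0.142, 0.99, -0.0], [-0.001, -0.0, -1.0]]
ft_force: [0.5, 0.3, -2.1]
width: 0.0234
grasp_force: 63.6
```

drive_tool([
  {"grip":1,"xyz":[0,0,0],"rotation":[0,0,0]},
  {"grip":1,"xyz":[0,0,0],"rotation":[0,0,0]},
  {"grip":1,"xyz":[0,0,0],"rotation":[0,0,0]},
  {"grip":1,"xyz":[0,0,0],"rotation":[0,0,0]},
])

```text
time: 9.37
tcp_pos: [0.6026, -0.0967, 0.0904]
eef_rot: [[-0.99, -0.143, -0.0], [-0.143, 0.99, 0.0], [0.0, 0.0, -1.0]]
ft_force: [-1.0, 0.1, -1.1]
width: 0.0235
grasp_force: 63.6
```

Run:
```python
from h import *
o,p,q=wrist();t=snapshot("side")
print(o["tcp_pos"],o["eef_rot"][:,2],o["ft_force"],o["torque"],o["grasp_force"])
for P in(p,t):
  for l in("right_top","adapter_right","adapter_left"):
    for r in mark_of(P,l)[:2]: print(l,round(r["conf"],2),np.round(r["xyz"],4))
c=[369,191]
a=cv2.resize(t["pixels"][c[1]-50:c[1]+50,c[0]-65:c[0]+65],(520,400),interpolation=cv2.INTER_CUBIC)
b=cv2.resize(p["pixels"][100:300,200:460],(260,200))
im=np.zeros((400,780,3),np.uint8);im[:,:520]=a;im[:200,520:]=b
cv2.imwrite("pics/f.png",im[:,:,::-1])
```

```text
[ 0.60264442 -0.09665748  0.09036881] [-3.93268740e-04  9.70116453e-05 -9.99999918e-01] [-1.04058117  0.12831698 -1.14119712] [-0.04885626  0.02490818  0.02113257] 63.5869574546814
right_top 0.92 [ 0.6022 -0.0969  0.1215]
adapter_right 0.9 [ 0.6109 -0.2568 -0.005 ]
adapter_right 0.75 [ 0.604  -0.0981  0.0532]
adapter_left 0.69 [0.5919 0.0208 0.0184]
right_top 0.65 [ 0.6007 -0.097   0.123 ]
adapter_right 0.93 [ 0.6043 -0.0982  0.048 ]
adapter_right 0.63 [ 0.6126 -0.252  -0.0031]
adapter_left 0.93 [0.5895 0.0216 0.0259]
```

View pics/f.png

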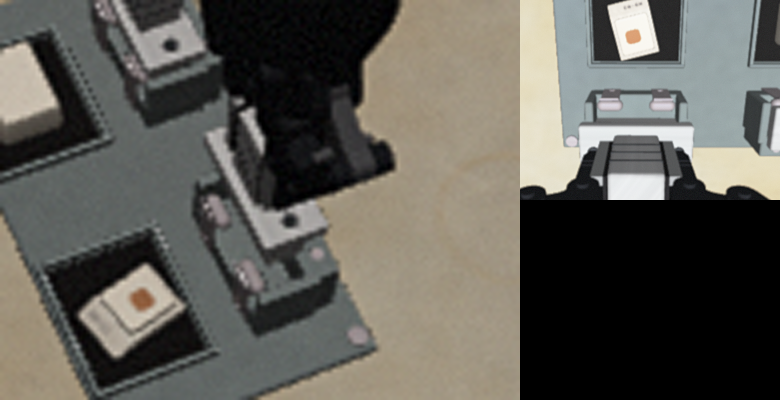

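The block is level above its empty socket, with its origin at about 50 mm. The other block and the cassette are unmoved. I'll raise it another 5 mm for margin and let it settle.

drive_tool([
  {"grip":1,"xyz":[0,0,0.25],"rotation":[0,0,0]},
  {"grip":1,"xyz":[0,0,0.5],"rotation":[0,0,0]},
  {"grip":1,"xyz":[0,0,0.5],"rotation":[0,0,0]},
  {"grip":1,"xyz":[0,0,0.5],"rotation":[0,0,0]},
  {"grip":1,"xyz":[0,0,0.5],"rotation":[0,0,0]},
])

```text
time: 10.18
tcp_pos: [0.6029, -0.0967, 0.0957]
eef_rot: [[-0.99, -0.143, 0.0], [-0.143, 0.99, 0.0], [-0.0, -0.0, -1.0]]
ft_force: [-1.8, 0.0, -0.9]
width: 0.0232
grasp_force: 63.6
```

drive_tool([
  {"grip":1,"xyz":[0,0,0],"rotation":[0,0,0]},
  {"grip":1,"xyz":[0,0,0],"rotation":[0,0,0]},
  {"grip":1,"xyz":[0,0,0],"rotation":[0,0,0]},
  {"grip":1,"xyz":[0,0,0],"rotation":[0,0,0]},
  {"grip":1,"xyz":[0,0,0],"rotation":[0,0,0]},
])

```text
time: 10.6
tcp_pos: [0.6028, -0.0967, 0.0956]
eef_rot: [[-0.99, -0.143, -0.0], [-0.143, 0.99, 0.0], [0.0, 0.0, -1.0]]
ft_force: [-0.0, -0.6, -1.4]
width: 0.0233
grasp_force: 63.6
```

```bash
python3 -c "
from plant import *
print(hand_in())"
```

```text
the job is handed in; nothing more can be done
None
```

I rocked the right block (the one behind the cassette) left, right, left and right until it came free, and handed in at 10.6 s with it held upright and still about 15 mm above its socket; the left block stayed seated, and no verdict was returned.

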